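Close a fume-extractor housing evenly

ROBOT

A 6-joint arm with a two-finger parallel gripper is mounted at the origin on the work surface. World frame = base frame: x ahead of the robot, y to its left, z up, the work surface at z = 0. Lengths are in m, angles in rad, forces in N, time in s.
With the tool pointing down it reaches from about 0.375 to 0.9 m from the base axis. Payload 3.1 kg.
Tool frame: the origin (TCP) lies at the very end of the fingers, on their centre line; the grasp point (between the pads) lies 19 mm behind it; z points along the fingers, y is the line along which they close (so a half turn about z gives the same grasp; the last joint's range is limited). The gripper opens to 87 mm and grips with 3 to 60 N. Pads are 19 mm wide; open, the fingers measure 117 mm over their backs; the gripper's body (75 mm by 190 mm) begins 51 mm behind the grasp point.
Start: joints at [0.99, 0.527, 1.433, -0, 1.181, -0.178], TCP at [0.245, 0.575, 0.223] pointing down, gripper open.
Joint ranges: [-3.08, 3.08], [-0.75, 2.2], [0.22, 2.44], [-1.43, 4.57], [0, 2.65], [-2.85, 2.85]. Speed limits (rad/s): [2.79, 2.79, 3.14, 3.14, 3.14, 3.14].

INTERFACE

Orientations are given as a unit quaternion [x, y, z, w].
In Python, from rig import robot gives the robot as it stands. The module is installed in compiled form; this text tells all that it offers.
- The arm moves only by the tool servo_tool, never from a script. Its argument "rows" is one flat list of numbers, 5 for each row, row after row: the closure, from -1 (fully open) to 1 (shut), so that 0 is half open, then the shift along the tool's x, y, z in m, then the turn about the tool's z in degrees. A call has 1 to 5 rows; each row shifts and turns the commanded pose from where the row before left it, along the tool's axes as they then stand; what a row does not reach is not made up. A row lasts 1/12 s, in which the tool goes at most 41.7 mm and 7.16 degrees, less where a joint would pass 70% of its speed; a pose out of reach is approached as far as the arm can. A call with a gripper value outside its range is refused whole. The fingers move at their own pace and stop on an object; "newtons" is the grip in N (left out, the last holds). Time passes only in rows, so rows that do not move let the fingers close. It gives the time, the measured TCP pose, the force, the opening and the grip force at its end, in the units of the state.
- robot.get_obs(): the state, without advancing time (a new reading comes with each control period).
- robot.camera(name): name is "side" or "top" or "wrist"; returns a dict with "pixels" (480x640x3 uint8, red, green, blue), "intrinsics" (3x3 intrinsics, pixels), "dist" ([k1, k2, p1, p2, k3] as OpenCV has them; the pictures are not rectified), "rvec" (rotation vector, rad) and "tvec" (3), from world to camera coordinates, as OpenCV has them; the wrist camera has in their place "mount" (4x4, takes a point from camera to tool coordinates, whose origin is the TCP and whose axes are the flange's). Camera axes: x right, y down, z forward; pixel columns grow to the right and rows downward; lengths in m; the calibration is good to about 2 mm. A picture is of the moment at which its call begins: read the wrist's pose just before it. There is no depth.
- robot.hand_in(): hands the job in; it is judged then, once.
Trained networks look in a picture, given as the dict that the camera call returned (one of the last four; its "shot" number tells which), for a name from the list of things; names that differ only in an ending like _2 or _b are one class to them, and where a whole thing is asked for, a point or a joint stands for the part that bears it (a point fixed in the world has none). Each returns a list of dicts, best first, with "score" (0 to 1); they miss things now and then, are a little off and sometimes report something else, mostly with a low value. They report only what shows in the picture. A call takes as long as a camera call.
- robot.spot_in(picture, query): "at" ([x, y, z] in m, in world coordinates, good to about 4 mm: the middle of the surface that is visible of it).
- robot.outline_of(picture, query): "region" (480x640 bool, what is visible of it).
- robot.place_of(picture, query): "at" ([x, y, z] in m, in world coordinates, good to about 4 mm: a listed point, or the origin of a listed thing).
The state is a dict: "time": time; "q": joint angles; "joint_velocities": joint speeds; "joint_torque": joint torques, N m; "position": TCP position; "tool_rot": TCP orientation; "ft_force": force on the tool from outside, world axes, zero at the start; "moment": the same for the moment, N m; "grip_width": finger opening in m; "grip_force": force on a finger pad.
Only numpy, scipy, OpenCV 4.12 (cv2) and the standard library are available. Lean on these libraries where they do the work, as an engineer would, in place of code of your own. Each camera call takes 0.05 s, during which the arm holds its last target. There are 200 camera calls.

TASK

Close the small filter housing on the bench: draw its springy square cover down with the four bar knobs in two rounds, each round crosswise (one knob, then the one diagonally opposite, then the other two). In the first round give every knob about an eighth of a turn clockwise; in the second turn each until it is just firmly snug by feel, so that the cover sits evenly down on all four rubber seats without being overtightened. Let go, and leave the other things on the bench where they are.

Things in the scene. Friction and masses are not known exactly. Their poses are not given: they have to be found in the camera images.
- housing: fixed grey square box 190 x 190 x 66 high, filter housing; origin at the centre of its underside on the table, z up, x and y along its sides. In each corner, under a knob, is a rubber seat whose top is 69 to 71 above the table. The knobs stand at (+62,+62) a, (-62,+62) b, (-62,-62) c, (+62,-62) d in the housing's axes. Guide tabs half-way along each side rise to 86.
- cover: loose aluminium plate 178 x 178 x 8, dark grille in the middle, held between the guide tabs; origin at the centre of its underside. It starts level on four springs with its underside 75 above the table (4 to 6 above the seats); fully down, it lies on the seats.
- knob_a: clamping knob at the housing's +x +y corner, diagonally opposite knob_c. All four are alike: black plastic bar 46 long (along its own x) x 14 wide (y) x 22 high on a 12 mm round neck, with a sprung steel foot below that presses on the cover. Origin at the bar's centre, which starts 113.6 above the table; z up. Captive: it only turns and sinks.
- knob_b: clamping knob at the housing's -x +y corner, diagonally opposite knob_d; like knob_a. Steep thread on all four: turning clockwise seen from above tightens, and the knob sinks 4.5 mm per radian. It stays where it is left. Foot length (27 to 31 below the bar's centre) and seat height differ, so where a knob becomes snug must be felt; expect 0.4 to 1.4 rad in the second round.
- knob_c: clamping knob at the housing's -x -y corner, diagonally opposite knob_a; like knob_a. Felt at any knob: thread friction of 0.08 N m, nearly steady while it runs down; once that corner is on its seat the torque climbs steadily, by about 0.35 to 0.6 N m per rad. Snug is about 0.2 rad past the start of the climb, 0.07 to 0.1 N m above running; from 0.35 rad past it is overtight.
- knob_d: clamping knob at the housing's +x -y corner, diagonally opposite knob_b; like knob_a. If the turning is stopped to read the torque, the thread's friction may rest either way (up to 0.08 N m less or even the other sign): compare readings taken in the same manner and go by their climb. The bars start at different angles.
- pliers: bystander: pliers with red grips lying on the table, 145 long, 17 high, near the housing's +y side; origin at the pivot, underneath
- cutters: bystander: side cutters with orange grips lying beyond the housing's +x side, 130 long, 17 high; origin at the pivot, underneath
- screwdriver: bystander: screwdriver lying on the table near the housing's -y side; origin underneath, half-way along
- solder_reel: bystander: blue solder reel 60 across x 40 high; origin at the centre of its underside
- water_bottle: bystander: clear bottle 64 across x 190 high; origin at the centre of its underside

How it is judged:
By the outcome, as a careful person would: the job done as asked, in the order asked, and still so for the second after the job is handed in, with the robot touching nothing.
It also fails if it takes over 72 s, if anything falls off the work surface, if the arm or the gripper's body presses on something with over 40 N, if the wrist force passes 120 N, or if a joint passes its speed limit or range.

## Working session

There is one attempt and no reset: what is moved stays moved. The work goes in short steps, Python scripts to look and compute and a tool call to move; the robot and the scene stay as the last step left them, time stands still between calls to the robot, and variables do not carry over. Pictures are saved under pics/ and viewed, at most 10 in all, crops included, and the job is handed in when it is done.

Besides the shell and the picture viewer there is one more tool, called after ">>>" as name(argument=value, ...) on one line, values as JSON. servo_tool: Moves the arm, as the interface text tells. Its arguments: {"type":"object","properties":{"rows":{"type":"array","items":{"type":"number"}},"newtons":{"type":"number"}},"required":["rows"]}

```bash
mkdir -p pics; cat > h.py <<'E'
import numpy as np, cv2
from rig import robot
from scipy.spatial.transform import Rotation as R
def save(p,n): cv2.imwrite('pics/'+n,p['pixels'][:,:,::-1])
E
python3 - <<'E'
from h import *
o=robot.get_obs()
for k,v in o.items(): print(k,np.round(v,3))
p=robot.camera('top'); save(p,'top.png'); print(cv2.Rodrigues(p['rvec'])[0].round(2),p['tvec'])
for n in ['housing','cover','knob_a','knob_b','knob_c','knob_d','pliers','water_bottle','solder_reel','cutters','screwdriver']:
    print(n,[(np.round(d['at'],3),round(d['score'],2)) for d in robot.place_of(p,n)])
E
```

```text
time 0.0
q [ 0.99   0.528  1.434  0.     1.181 -0.178]
joint_velocities [-0.001 -0.    -0.001  0.    -0.001  0.002]
joint_torque [-1.0000e-03 -4.4005e+01 -1.7659e+01  6.3000e-02  5.8000e-02 -0.0000e+00]
position [0.245 0.574 0.222]
tool_rot [ 0.2    0.98  -0.001 -0.   ]
ft_force [0.477 0.313 0.751]
moment [-0.016 -0.     0.044]
grip_force 0.0
grip_width 0.087
[[ 0.02 -1.    0.02]
 [-0.99 -0.02 -0.12]
 [ 0.12 -0.02 -0.99]] [-0.05652825  0.59451922  1.10276545]
housing []
cover [(array([0.568, 0.091, 0.078]), 0.76)]
knob_a [(array([0.548, 0.182, 0.112]), 0.7), (array([0.588, 0.008, 0.113]), 0.64), (array([0.481, 0.073, 0.114]), 0.56)]
knob_b [(array([0.548, 0.182, 0.112]), 0.7), (array([0.588, 0.008, 0.113]), 0.64), (array([0.481, 0.073, 0.114]), 0.56)]
knob_c [(array([0.548, 0.182, 0.112]), 0.7), (array([0.588, 0.008, 0.113]), 0.64), (array([0.481, 0.073, 0.114]), 0.56)]
knob_d [(array([0.548, 0.182, 0.112]), 0.7), (array([0.588, 0.008, 0.113]), 0.64), (array([0.481, 0.073, 0.114]), 0.56)]
pliers [(array([0.677, 0.211, 0.005]), 0.57)]
water_bottle [(array([ 0.609,  0.41 , -0.001]), 0.88)]
solder_reel [(array([ 0.573, -0.522, -0.   ]), 0.77)]
cutters [(array([ 0.705,  0.036, -0.001]), 0.68)]
screwdriver [(array([ 0.496, -0.034, -0.   ]), 0.66)]
```

View pics/top.png

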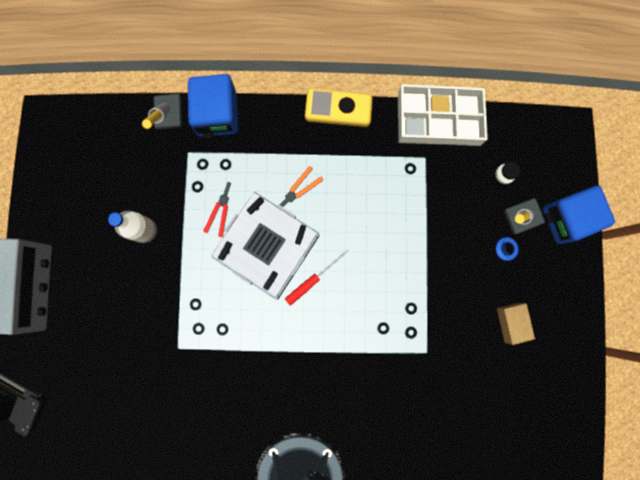

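The picture shows the housing near pixel (265,243). Its knobs are at about (256,205) a, (225,250) b, (270,280) c and (300,238) d; pliers on the +y side, cutters on +x and screwdriver on -y fit that naming. Next I'll read the wrist camera mount, then look from above.

```bash
python3 - <<'E'
from h import *
p=robot.camera('wrist'); print(p['mount'].round(3),p['intrinsics'].round(1),p['dist'])
E
```

```text
[[-0.    -0.968 -0.251  0.068]
 [ 1.     0.    -0.001  0.001]
 [ 0.001 -0.251  0.968 -0.162]
 [ 0.     0.     0.     1.   ]] [[356.2   0.  316.6]
 [  0.  356.2 241.6]
 [  0.    0.    1. ]] [0.01972663 0.         0.         0.         0.        ]
```

>>> servo_tool(rows=[-1, -0.033, -0.021, -0.007, 0, -1, -0.033, -0.021, -0.007, 0, -1, -0.033, -0.021, -0.007, 0, -1, -0.033, -0.021, -0.007, 0, -1, -0.033, -0.021, -0.007, 0])

```text
time: 1.07
position: [0.3562, 0.4123, 0.258]
tool_rot: [0.2, 0.98, 0.0, 0.0]
ft_force: [0.9, 0.2, -0.5]
grip_width: 0.0868
grip_force: 0.0
```

>>> servo_tool(rows=[-1, -0.033, -0.021, -0.007, 0, -1, -0.033, -0.021, -0.007, 0, -1, -0.033, -0.021, -0.007, 0, -1, -0.033, -0.021, -0.007, 0, -1, -0.033, -0.021, -0.007, 0])

```text
time: 1.48
position: [0.467, 0.2507, 0.2932]
tool_rot: [0.2, 0.98, 0.0, 0.0]
ft_force: [0.8, 0.9, -1.1]
grip_width: 0.0872
grip_force: 0.0
```

>>> servo_tool(rows=[-1, -0.031, -0.021, 0, 0, -1, -0.031, -0.021, 0, 0, -1, -0.031, -0.021, 0, 0, -1, -0.031, -0.021, 0, 0, -1, -0.031, -0.021, 0, 0])

```text
time: 1.9
position: [0.5684, 0.0933, 0.2928]
tool_rot: [0.2, 0.98, 0.0, 0.0]
ft_force: [1.2, -0.1, -0.4]
grip_width: 0.0872
grip_force: 0.0
```

```bash
cat >> h.py <<'E'
def world_on(p,o,uv,z):
    n=cv2.undistortPoints(np.array(uv,float).reshape(-1,1,2),p['intrinsics'],p['dist'])[:,0]
    Rt=R.from_quat(o['tool_rot']).as_matrix(); M=p['mount']
    d=np.c_[n,np.ones(len(n))]@(Rt@M[:3,:3]).T
    c=np.array(o['position'])+Rt@M[:3,3]
    return c+d*((z-c[2])/d[:,2])[:,None]
E
python3 - <<'E'
from h import *
import pickle
o=robot.get_obs(); p=robot.camera('wrist'); save(p,'w1.png')
k=robot.place_of(p,'knob_a'); r=robot.outline_of(p,'knob_a'); h=robot.place_of(p,'cover')
pickle.dump((o,p,k,r),open('w1.pkl','wb'))
print(o['position'],o['q'].round(3) if hasattr(o['q'],'round') else o['q'],robot.get_obs()['time'])
for d in k+h: print(np.round(d['at'],3),round(d['score'],2))
for d in r:
    m=d['region']; v,u=np.nonzero(m)
    (c,s,a)=cv2.minAreaRect(np.c_[u,v].astype(np.float32)); print(round(d['score'],2),m.sum(),np.round(c),np.round(s),round(a))
E
```

```text
[0.56840741 0.09330123 0.29279356] [-0.031  0.387  1.472  0.     1.283 -1.199] 2.1
[0.587 0.01  0.112] 0.93
[0.484 0.072 0.114] 0.88
[0.551 0.176 0.113] 0.72
[0.651 0.115 0.112] 0.65
[0.572 0.093 0.074] 0.56
[0.601 0.411 0.001] 0.45
[0.588 0.009 0.112] 0.41
0.87 705 [366. 284.] [23. 40.] 22
0.82 948 [261. 145.] [20. 53.] 6
0.69 986 [390. 165.] [22. 52.] 8
0.61 823 [247. 270.] [48. 21.] 82
```

View pics/w1.png

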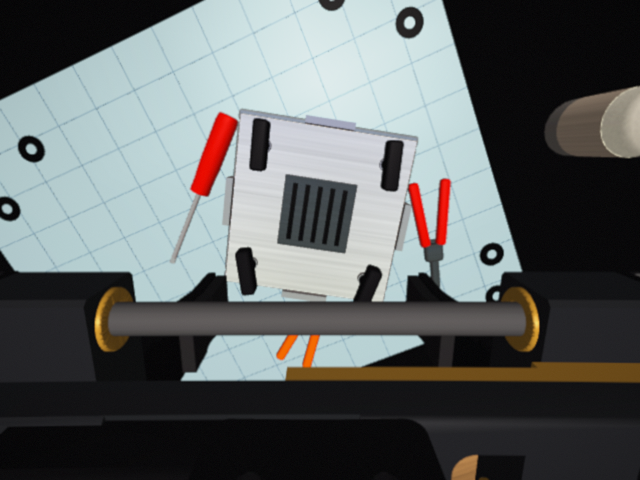

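The picture shows c at (260,145), b at (392,165), d at (245,270) and a at (367,285), which is cut off by the gripper. I'll fit a bar model to each outline to get position and yaw.

```bash
cat >> h.py <<'E'
from scipy.optimize import minimize
def fit(p,o,reg,at,vmax=480,zc=.1136):
    Rt=R.from_quat(o['tool_rot']).as_matrix(); M=p['mount']
    Rc=Rt@M[:3,:3]; c=np.array(o['position'])+Rt@M[:3,3]
    rv,_=cv2.Rodrigues(Rc.T); tv=-Rc.T@c
    B=np.array([[i*.023,j*.007,k*.011] for i in(-1,1) for j in(-1,1) for k in(-1,1)])
    S=4; v,u=np.nonzero(reg); u0,v0=u.min()-25,v.min()-25; W=u.max()-u0+25; H=v.max()-v0+25
    t=cv2.resize(reg[v0:v0+H,u0:u0+W].astype(np.uint8),(W*S,H*S) if 0 else None,fx=S,fy=S,interpolation=cv2.INTER_NEAREST)
    def f(x):
        P=(R.from_euler('z',x[2],degrees=True).apply(B))+[x[0]/1e3,x[1]/1e3,zc]
        q=cv2.projectPoints(P,rv,tv,p['intrinsics'],p['dist'])[0][:,0]
        m=np.zeros_like(t); cv2.fillConvexPoly(m,cv2.convexHull(np.round((q-[u0-.5,v0-.5])*S).astype(np.int32)),1)
        m[max(0,(vmax-v0)*S):]=0
        return 1-(m&t).sum()/(m|t).sum()
    best=None
    for y in range(-90,90,15):
        x0=[at[0]*1e3,at[1]*1e3,y]; s=np.array([x0]+[np.add(x0,d) for d in np.diag([4,4,12])])
        r=minimize(f,x0,method='Nelder-Mead',options=dict(initial_simplex=s,xatol=.05,fatol=1e-4))
        if best is None or r.fun<best.fun: best=r
    return best
E
python3 - <<'E'
from h import *
import pickle
o,p,k,r=pickle.load(open('w1.pkl','rb'))
for d in r:
    v,u=np.nonzero(d['region']); w=world_on(p,o,[[u.mean(),v.mean()]],.115)[0]
    b=fit(p,o,d['region'],w,v.max()+1 if v.max()>295 else 480); print(v.max(),w.round(3),b.x.round(1),round(b.fun,3))
E
```

```text
300 [0.648 0.117 0.115] [653.4 113.4 -40.9] 0.094
171 [0.483 0.075 0.115] [483.   74.4 -31.2] 0.083
191 [0.547 0.179 0.115] [547.5 178.9 -27.9] 0.093
295 [0.587 0.009 0.115] [587.9   9.2 -19.8] 0.135
```

>>> servo_tool(rows=[0, 0, 0, 0.037, 6, 0, 0, 0, 0.037, 6, 0, 0, 0, 0.037, 6, 0, -0.017, 0.0238, 0, 0, 0, -0.0337, 0.0475, 0, 0])

```text
time: 2.52
position: [0.6273, 0.1134, 0.1766]
tool_rot: [0.35, 0.937, -0.003, -0.009]
ft_force: [1.9, -0.0, 0.0]
grip_width: 0.0615
grip_force: 0.0
```

```bash
cat >> h.py <<'E'
K=dict(a=(.6534,.1139,-41),b=(.5481,.1794,-28),c=(.4826,.0741,-31),d=(.5879,.0086,-20))
def st():
    o=robot.get_obs(); X=R.from_quat(o['tool_rot']).as_matrix()
    yaw=np.degrees(np.arctan2(X[1,0],X[0,0])); tilt=np.degrees(np.arccos(-X[2,2]))
    print('t',round(o['time'],2),'mm',np.round(np.array(o['position'])*1e3,1),'yaw',round(yaw%180-180,1),'tilt',round(tilt,1),'F',np.round(o['ft_force'],1),'M',np.round(o['moment'],3),'w',round(o['grip_width']*1e3,1),'g',round(o['grip_force'],1),'q6',round(o['q'][5],2))
    return o,X,yaw
def plan(k,yaw=None):
    o,X,y=st(); x,yy,yw=K[k]; yw=yw if yaw is None else yaw
    turn=(y-yw+90)%180-90
    for nm,a in(('now',y),('turned',y-turn)):
        t=np.radians(a); d=np.array([x,yy])-np.array(o['position'])[:2]
        print(nm,'dx %.1f dy %.1f mm'%(1e3*(d@[np.cos(t),np.sin(t)]),1e3*(d@[np.sin(t),-np.cos(t)])))
    print('turn %.1f'%turn)
E
python3 -c "
from h import *
plan('a')"
```

```text
t 2.52 mm [627.3 113.4 176.6] yaw -41.0 tilt 1.1 F [ 1.9 -0.   0. ] M [-0.073 -0.06   0.019] w 61.5 g 0.0 q6 -0.85
now dx -19.4 dy 17.5 mm
turned dx -19.4 dy 17.5 mm
turn -0.0
```

>>> servo_tool(rows=[0, -0.0097, 0.0087, 0.01, 0, 0, -0.0097, 0.0087, 0.01, 0, 0, 0, 0, 0, 0])

```text
time: 2.77
position: [0.663, 0.1139, 0.1595]
tool_rot: [0.35, 0.937, -0.0, -0.001]
ft_force: [-0.2, 0.1, -0.3]
grip_width: 0.046
grip_force: 0.0
```

```bash
python3 -c "
from h import *
plan('a')
o=robot.get_obs();p=robot.camera('wrist');save(p,'w2.png')"
```

```text
t 2.77 mm [663.  113.9 159.5] yaw -41.0 tilt 0.1 F [-0.2  0.1 -0.3] M [-0.049  0.016 -0.032] w 46.0 g 0.0 q6 -0.85
now dx 7.3 dy -6.3 mm
turned dx 7.3 dy -6.3 mm
turn 0.0
```

View pics/w2.png

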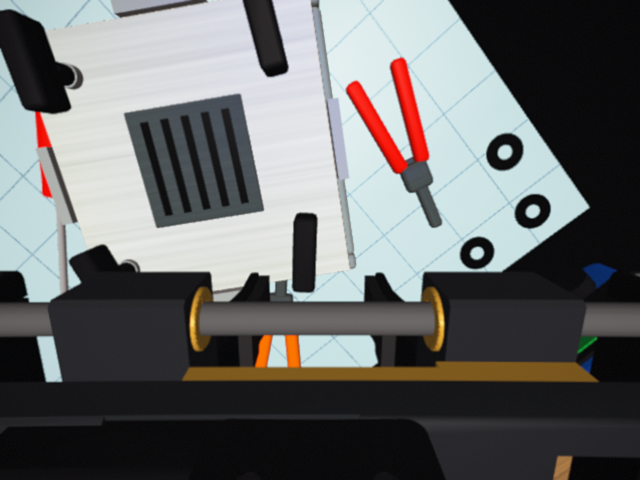

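The picture shows bar a at (305,252), upright and so parallel to the fingers. Its offset of about 11 px agrees with the computed -6 mm. Next I correct, descend and grip.

>>> servo_tool(rows=[0, 0.0073, -0.0063, 0, 0, 0, 0, 0, 0.022, 0, 0, 0, 0, 0.025, 0, 0, 0, 0, 0.0155, 0, 0.3, 0, 0, 0, 0], newtons=35)

```text
time: 3.23
position: [0.6485, 0.113, 0.0964]
tool_rot: [0.35, 0.937, -0.001, -0.004]
ft_force: [-1.4, 0.1, -0.8]
grip_width: 0.0414
grip_force: 0.0
```

```bash
python3 -c "
from h import *
plan('a')"
```

```text
t 3.23 mm [648.5 113.   96.4] yaw -41.0 tilt 0.5 F [-1.4  0.1 -0.8] M [-0.03   0.038  0.055] w 41.4 g 0.0 q6 -0.85
now dx -3.1 dy 3.9 mm
turned dx -3.1 dy 3.9 mm
turn -0.0
```

>>> servo_tool(rows=[1, 0, 0, 0, 0, 1, 0, 0, 0, 0, 1, 0, 0, 0, 0, 1, 0, 0, 0, 0], newtons=35)

```text
time: 3.57
position: [0.6539, 0.1122, 0.1008]
tool_rot: [0.351, 0.936, 0.001, 0.001]
ft_force: [0.2, -0.3, 0.1]
grip_width: 0.0181
grip_force: 0.0
```

```bash
python3 -c "
from h import *
plan('a')"
```

```text
t 3.57 mm [653.9 112.2 100.8] yaw -41.1 tilt 0.2 F [ 0.2 -0.3  0.1] M [ 0.006  0.007 -0.018] w 18.1 g 0.0 q6 -0.85
now dx 1.5 dy 0.9 mm
turned dx 1.5 dy 0.9 mm
turn -0.1
```

>>> servo_tool(rows=[1, 0, 0, 0.002, 0, 1, 0, 0, 0.002, 0, 1, 0, 0, 0, 0])

```text
time: 3.82
position: [0.6541, 0.112, 0.0998]
tool_rot: [0.351, 0.936, 0.0, 0.002]
ft_force: [-6.1, -0.7, 17.8]
grip_width: 0.0138
grip_force: 35.0
```

```bash
python3 -c "
from h import *
plan('a')"
```

```text
t 3.82 mm [654.1 112.   99.8] yaw -41.1 tilt 0.2 F [-6.1 -0.7 17.8] M [-0.17   0.884 -0.057] w 13.8 g 35.0 q6 -0.85
now dx 1.7 dy 1.0 mm
turned dx 1.7 dy 1.0 mm
turn -0.1
```

>>> servo_tool(rows=[1, 0, 0, 0, 6.4, 1, 0, 0, 0, 6.4, 1, 0, 0, 0, 6.4, 1, 0, 0, 0.0002, 6.4, 1, 0, 0, 0.0003, 6.4])

```text
time: 4.23
position: [0.653, 0.1114, 0.0974]
tool_rot: [0.597, 0.802, -0.0, 0.001]
ft_force: [-4.9, -2.8, 9.9]
grip_width: 0.0141
grip_force: 35.0
```

```bash
python3 -c "
from h import *
plan('a')"
```

```text
t 4.23 mm [653.  111.4  97.4] yaw -73.4 tilt 0.1 F [-4.9 -2.8  9.9] M [-0.421  0.829 -0.005] w 14.1 g 35.0 q6 -0.29
now dx 2.3 dy 1.1 mm
turned dx 1.3 dy 2.2 mm
turn -32.4
```

>>> servo_tool(rows=[1, 0, 0, 0.0003, 6.5, 1, 0, 0, 0.0003, 6.5, 1, 0, 0, 0, 0, 1, 0, 0, 0, 0])

```text
time: 4.57
position: [0.6524, 0.1113, 0.0964]
tool_rot: [0.683, 0.731, -0.001, 0.0]
ft_force: [-4.9, -1.6, 9.5]
grip_width: 0.0136
grip_force: 35.0
```

```bash
python3 -c "
from h import *
plan('c')"
```

```text
t 4.57 mm [652.4 111.3  96.4] yaw -86.1 tilt 0.1 F [-4.9 -1.6  9.5] M [-0.45   0.861 -0.178] w 13.6 g 35.0 q6 -0.07
now dx -25.5 dy -172.0 mm
turned dx 126.4 dy -119.3 mm
turn -55.1
```

>>> servo_tool(rows=[0, 0, 0, 0, 0, 0, 0, 0, 0, 0, 0, 0, 0, -0.015, 0, 0, 0, 0, -0.03, 0, 0, 0, 0, 0, -7])

```text
time: 4.98
position: [0.6567, 0.1123, 0.1439]
tool_rot: [0.636, 0.772, 0.003, 0.004]
ft_force: [0.3, 0.6, -0.0]
grip_width: 0.0385
grip_force: 0.0
```

```bash
cat >> h.py <<'E'
K.update(a=(.652,.1125,-86),b=(.5475,.1785,-28),c=(.482,.0735,-31),d=(.587,.008,-20))
def tq():
    o=robot.get_obs(); X=R.from_quat(o['tool_rot']).as_matrix()
    y=np.degrees(np.arctan2(X[1,0],X[0,0]))%180-180
    print('t %.2f yaw %.1f Mz %.3f j6 %.3f'%(o['time'],y,o['moment'][2],o['joint_torque'][5]),'z %.1f'%(o['position'][2]*1e3),'F',np.round(o['ft_force'],1),'g %.0f w %.1f'%(o['grip_force'],o['grip_width']*1e3))
E
python3 -c "
from h import *
tq()"
```

```text
t 4.98 yaw -79.0 Mz -0.043 j6 1.595 z 143.9 F [ 0.3  0.6 -0. ] g 0 w 38.5
```

>>> servo_tool(rows=[0, 0, 0, 0, -7, 0, 0, 0, 0, -7, 0, 0, 0, 0, -7, 0, 0, 0, 0, -7, 0, 0, 0, 0, -7])

```text
time: 5.4
position: [0.6532, 0.1121, 0.1389]
tool_rot: [0.372, 0.928, 0.0, 0.0]
ft_force: [-0.4, 0.1, 0.3]
grip_width: 0.0435
grip_force: 0.0
```

>>> servo_tool(rows=[0, 0, 0, 0, -7, 0, 0, 0, 0, -6, 0, 0, 0, 0, 0])

```text
time: 5.65
position: [0.6532, 0.1121, 0.1388]
tool_rot: [0.267, 0.964, 0.0, 0.0]
ft_force: [0.6, -0.9, 0.7]
grip_width: 0.0433
grip_force: 0.0
```

```bash
python3 -c "
from h import *
tq();plan('c')"
```

```text
t 5.65 yaw -31.0 Mz 0.010 j6 -0.621 z 138.8 F [ 0.6 -0.9  0.7] g 0 w 43.3
t 5.65 mm [653.2 112.1 138.8] yaw -31.0 tilt 0.0 F [ 0.6 -0.9  0.7] M [-0.012  0.02   0.01 ] w 43.3 g 0.0 q6 -1.03
now dx 126.9 dy -121.2 mm
turned dx 126.9 dy -121.3 mm
turn 0.0
```

>>> servo_tool(rows=[0, 0.0255, -0.0245, 0, 0, 0, 0.0305, -0.029, 0, 0, 0, 0.029, -0.028, 0, 0, 0, 0.027, -0.0255, 0, 0, 0, 0.0149, -0.0143, 0, 0])

```text
time: 6.07
position: [0.4766, 0.0737, 0.1386]
tool_rot: [0.269, 0.963, -0.001, -0.003]
ft_force: [0.0, -0.7, -0.0]
grip_width: 0.0437
grip_force: 0.0
```

>>> servo_tool(rows=[0, 0, 0, 0, 0, 0, 0, 0, 0, 0])

```text
time: 6.23
position: [0.4818, 0.0736, 0.1393]
tool_rot: [0.269, 0.963, 0.0, 0.0]
ft_force: [0.2, 0.3, 0.2]
grip_width: 0.0438
grip_force: 0.0
```

```bash
python3 -c "
from h import *
plan('c')"
```

```text
t 6.23 mm [481.8  73.6 139.3] yaw -31.2 tilt 0.0 F [0.2 0.3 0.2] M [-0.042  0.024 -0.021] w 43.8 g 0.0 q6 -1.1
now dx -0.3 dy -0.0 mm
turned dx -0.3 dy -0.0 mm
turn -0.2
```

>>> servo_tool(rows=[0, 0, 0, 0.012, 0, 0, 0, 0, 0.018, 0, 0.3, 0, 0, 0.0115, 0, 1, 0, 0, 0, 0, 1, 0, 0, 0, 0])

```text
time: 6.65
position: [0.4837, 0.0738, 0.0971]
tool_rot: [0.268, 0.963, 0.0, 0.0]
ft_force: [-0.0, 0.3, -1.5]
grip_width: 0.0307
grip_force: 0.0
```

>>> servo_tool(rows=[1, 0, 0, 0, 0, 1, 0, 0, 0, 0, 1, 0, 0, 0, 0, 1, 0, 0, 0, 0])

```text
time: 6.98
position: [0.4826, 0.0727, 0.0981]
tool_rot: [0.267, 0.964, -0.001, 0.001]
ft_force: [-0.4, -5.1, 0.5]
grip_width: 0.0137
grip_force: 35.0
```

```bash
python3 -c "
from h import *
tq();plan('c')"
```

```text
t 6.98 yaw -31.0 Mz 0.012 j6 0.046 z 98.1 F [-0.4 -5.1  0.5] g 35 w 13.7
t 6.98 mm [482.6  72.7  98.1] yaw -31.0 tilt 0.1 F [-0.4 -5.1  0.5] M [-0.786  0.04   0.012] w 13.7 g 35.0 q6 -1.11
now dx 1.0 dy 0.4 mm
turned dx 1.0 dy 0.4 mm
turn -0.0
```

>>> servo_tool(rows=[1, 0, 0, 0.0005, 6.4, 1, 0, 0, 0.0005, 6.4, 1, 0, 0, 0.0005, 6.4])

```text
time: 7.23
position: [0.4824, 0.0724, 0.0966]
tool_rot: [0.427, 0.904, -0.001, 0.001]
ft_force: [-2.4, -6.5, 0.8]
grip_width: 0.0137
grip_force: 35.0
```

```bash
python3 -c "
from h import *
tq()"
```

```text
t 7.23 yaw -50.5 Mz 0.063 j6 -0.791 z 96.6 F [-2.4 -6.5  0.8] g 35 w 13.7
```

>>> servo_tool(rows=[1, 0, 0, 0.0005, 6.4, 1, 0, 0, 0.0005, 6.4, 1, 0, 0, 0.0005, 6.5, 1, 0, 0, 0.0005, 6.5])

```text
time: 7.57
position: [0.4819, 0.0722, 0.0945]
tool_rot: [0.618, 0.786, -0.001, 0.001]
ft_force: [-1.6, -6.7, 0.5]
grip_width: 0.0137
grip_force: 35.0
```

```bash
python3 -c "
from h import *
tq()"
```

```text
t 7.57 yaw -76.3 Mz 0.089 j6 -0.803 z 94.5 F [-1.6 -6.7  0.5] g 35 w 13.7
```

>>> servo_tool(rows=[1, 0, 0, 0, 0, 1, 0, 0, 0, 0])

```text
time: 7.73
position: [0.4819, 0.0722, 0.0946]
tool_rot: [0.616, 0.788, -0.001, 0.001]
ft_force: [-2.5, -6.5, 1.0]
grip_width: 0.0137
grip_force: 35.0
```

```bash
python3 -c "
from h import *
tq();plan('b')"
```

```text
t 7.73 yaw -76.0 Mz -0.052 j6 -0.034 z 94.6 F [-2.5 -6.5  1. ] g 35 w 13.7
t 7.73 mm [481.9  72.2  94.6] yaw -76.0 tilt 0.2 F [-2.5 -6.5  1. ] M [-1.333  0.32  -0.052] w 13.7 g 35.0 q6 -0.32
now dx 87.3 dy 89.3 mm
turned dx -8.0 dy 124.7 mm
turn -48.0
```

>>> servo_tool(rows=[0, 0, 0, 0, 0, 0, 0, 0, 0, 0, 0, 0, 0, -0.015, 0, 0, 0, 0, -0.03, 0, 0, 0, 0, 0, -7])

```text
time: 8.15
position: [0.4853, 0.074, 0.1428]
tool_rot: [0.566, 0.824, 0.002, 0.004]
ft_force: [1.1, -0.1, 0.7]
grip_width: 0.0384
grip_force: 0.0
```

>>> servo_tool(rows=[0, 0, 0, 0, -7, 0, 0, 0, 0, -7, 0, 0, 0, 0, -7, 0, 0, 0, 0, -7, 0, 0, 0, 0, -7])

```text
time: 8.57
position: [0.4826, 0.0741, 0.1394]
tool_rot: [0.29, 0.957, 0.0, 0.001]
ft_force: [0.3, 0.6, 0.3]
grip_width: 0.0435
grip_force: 0.0
```

>>> servo_tool(rows=[0, 0, 0, 0, -6, 0, 0, 0, 0, 0])

```text
time: 8.73
position: [0.4825, 0.0741, 0.1393]
tool_rot: [0.242, 0.97, 0.0, 0.001]
ft_force: [1.0, -0.9, -0.3]
grip_width: 0.0433
grip_force: 0.0
```

```bash
python3 -c "
from h import *
plan('b')"
```

```text
t 8.73 mm [482.5  74.1 139.3] yaw -28.0 tilt 0.1 F [ 1.  -0.9 -0.3] M [-0.031  0.033 -0.01 ] w 43.3 g 0.0 q6 -1.16
now dx -8.4 dy 122.7 mm
turned dx -8.4 dy 122.7 mm
turn 0.0
```

>>> servo_tool(rows=[0, -0.002, 0.025, 0, 0, 0, -0.002, 0.035, 0, 0, 0, -0.002, 0.033, 0, 0, 0, -0.0019, 0.02, 0, 0, 0, -0.001, 0.0083, 0, 0])

```text
time: 9.15
position: [0.5492, 0.1793, 0.1394]
tool_rot: [0.243, 0.97, 0.001, 0.001]
ft_force: [-0.2, -0.3, -0.4]
grip_width: 0.0436
grip_force: 0.0
```

>>> servo_tool(rows=[0, 0, 0, 0, 0, 0, 0, 0, 0.01, 0, 0, 0, 0, 0.02, 0, 0.3, 0, 0, 0.0115, 0, 1, 0, 0, 0, 0])

```text
time: 9.57
position: [0.5437, 0.175, 0.0944]
tool_rot: [0.244, 0.97, -0.001, -0.004]
ft_force: [-0.4, -0.2, -0.8]
grip_width: 0.0362
grip_force: 0.0
```

```bash
sed -i 's/^K.update.*/K.update(a=(.6524,.1113,-86),b=(.5473,.1771,-28),c=(.4819,.072,-76),d=(.5871,.0062,-20))/' h.py; python3 -c "
from h import *
plan('b')"
```

```text
t 9.57 mm [543.7 175.   94.4] yaw -28.2 tilt 0.5 F [-0.4 -0.2 -0.8] M [0.015 0.05  0.001] w 36.2 g 0.0 q6 -0.96
now dx -2.2 dy 3.5 mm
turned dx -2.2 dy 3.5 mm
turn -0.2
```

>>> servo_tool(rows=[1, 0, 0, 0, 0, 1, 0, 0, 0, 0, 1, 0, 0, 0, 0, 1, 0, 0, 0, 0, 1, 0, 0, 0, 0])

```text
time: 9.98
position: [0.5485, 0.1777, 0.0981]
tool_rot: [0.243, 0.97, 0.001, 0.001]
ft_force: [2.3, 4.4, -1.7]
grip_width: 0.0137
grip_force: 35.0
```

```bash
python3 -c "
from h import *
tq();plan('b')"
```

```text
t 9.98 yaw -28.1 Mz -0.066 j6 -0.040 z 98.1 F [ 2.3  4.4 -1.7] g 35 w 13.7
t 9.98 mm [548.5 177.7  98.1] yaw -28.1 tilt 0.2 F [ 2.3  4.4 -1.7] M [ 0.646 -0.3   -0.066] w 13.7 g 35.0 q6 -0.96
now dx 0.7 dy -1.0 mm
turned dx 0.7 dy -1.0 mm
turn -0.1
```

Gripped. Next is b's eighth turn.

>>> servo_tool(rows=[1, 0, 0, 0.0005, 6.4, 1, 0, 0, 0.0005, 6.4, 1, 0, 0, 0.0005, 6.4])

```text
time: 10.23
position: [0.548, 0.1772, 0.0966]
tool_rot: [0.403, 0.915, 0.001, 0.001]
ft_force: [0.6, 1.8, -2.0]
grip_width: 0.0136
grip_force: 35.0
```

```bash
python3 -c "
from h import *
tq()"
```

```text
t 10.23 yaw -47.6 Mz 0.050 j6 -0.799 z 96.6 F [ 0.6  1.8 -2. ] g 35 w 13.6
```

>>> servo_tool(rows=[1, 0, 0, 0.0005, 6.4, 1, 0, 0, 0.0005, 6.4, 1, 0, 0, 0.0005, 6.5, 1, 0, 0, 0.0005, 6.5])

```text
time: 10.57
position: [0.5473, 0.1767, 0.0945]
tool_rot: [0.597, 0.802, 0.0, 0.0]
ft_force: [-0.5, 1.5, 0.5]
grip_width: 0.0139
grip_force: 35.0
```

```bash
python3 -c "
from h import *
tq()"
```

```text
t 10.57 yaw -73.4 Mz 0.047 j6 -0.811 z 94.5 F [-0.5  1.5  0.5] g 35 w 13.9
```

>>> servo_tool(rows=[1, 0, 0, 0, 0, 1, 0, 0, 0, 0])

```text
time: 10.73
position: [0.5473, 0.1767, 0.0945]
tool_rot: [0.594, 0.804, 0.0, 0.0]
ft_force: [-0.8, 2.1, 0.4]
grip_width: 0.0139
grip_force: 35.0
```

```bash
python3 -c "
from h import *
tq();plan('d')"
```

```text
t 10.73 yaw -72.9 Mz -0.053 j6 -0.005 z 94.5 F [-0.8  2.1  0.4] g 35 w 13.9
t 10.73 mm [547.3 176.7  94.5] yaw -72.9 tilt 0.0 F [-0.8  2.1  0.4] M [ 0.173  0.016 -0.053] w 13.9 g 35.0 q6 -0.18
now dx -174.7 dy -12.0 mm
turned dx -95.7 dy -146.6 mm
turn -52.9
```

>>> servo_tool(rows=[0, 0, 0, 0, 0, 0, 0, 0, 0, 0, 0, 0, 0, -0.015, 0, 0, 0, 0, -0.03, 0, 0, 0, 0, 0, -7])

```text
time: 11.15
position: [0.55, 0.1767, 0.1431]
tool_rot: [0.544, 0.839, 0.002, 0.003]
ft_force: [0.9, -0.1, -0.2]
grip_width: 0.0384
grip_force: 0.0
```

>>> servo_tool(rows=[0, 0, 0, 0, -7, 0, 0, 0, 0, -7, 0, 0, 0, 0, -7, 0, 0, 0, 0, -7, 0, 0, 0, 0, -7])

```text
time: 11.57
position: [0.5469, 0.1762, 0.1389]
tool_rot: [0.264, 0.964, -0.0, -0.0]
ft_force: [-0.1, 0.5, -0.1]
grip_width: 0.0432
grip_force: 0.0
```

>>> servo_tool(rows=[0, 0, 0, 0, -7, 0, 0, 0, 0, -4, 0, 0, 0, 0, 0])

```text
time: 11.82
position: [0.5469, 0.1762, 0.1389]
tool_rot: [0.173, 0.985, -0.0, -0.0]
ft_force: [-0.3, 0.1, 0.2]
grip_width: 0.0438
grip_force: 0.0
```

```bash
python3 -c "
from h import *
plan('d')"
```

```text
t 11.82 mm [546.9 176.2 138.9] yaw -19.9 tilt 0.0 F [-0.3  0.1  0.2] M [0.004 0.028 0.003] w 43.8 g 0.0 q6 -1.1
now dx -95.8 dy -146.1 mm
turned dx -95.9 dy -146.0 mm
turn 0.1
```

>>> servo_tool(rows=[0, -0.022, -0.0292, -0.004, 0, 0, -0.022, -0.0292, -0.004, 0, 0, -0.022, -0.0292, -0.004, 0, 0, -0.022, -0.0292, -0.004, 0, 0, -0.022, -0.0292, -0.004, 0])

```text
time: 12.23
position: [0.6003, -0.0, 0.1591]
tool_rot: [0.175, 0.985, -0.0, -0.0]
ft_force: [-0.2, 0.6, -0.7]
grip_width: 0.0437
grip_force: 0.0
```

>>> servo_tool(rows=[0, 0, 0, 0, 0, 0, 0, 0, 0, 0])

```text
time: 12.4
position: [0.601, -0.0006, 0.1591]
tool_rot: [0.177, 0.984, -0.0, 0.0]
ft_force: [-0.7, 0.3, -0.2]
grip_width: 0.0435
grip_force: 0.0
```

```bash
python3 - <<'E'
from h import *
plan('d')
o=robot.get_obs(); p=robot.camera('wrist'); save(p,'w3.png')
for d in robot.outline_of(p,'knob_d'):
    v,u=np.nonzero(d['region']); w=world_on(p,o,[[u.mean(),v.mean()]],.115)[0]
    b=fit(p,o,d['region'],w); print(v.min(),v.max(),u.min(),u.max(),w.round(3),b.x.round(1),round(b.fun,3))
E
```

```text
t 12.4 mm [ 6.010e+02 -6.000e-01  1.591e+02] yaw -20.4 tilt 0.0 F [-0.7  0.3 -0.2] M [ 0.005  0.011 -0.018] w 43.5 g 0.0 q6 -1.4
now dx 15.4 dy 1.6 mm
turned dx 15.4 dy 1.7 mm
turn -0.4
250 281 484 564 [0.646 0.12  0.115] [641.6 114.8  59.1] 0.425Traceback (most recent call last):
  File "<stdin>", line 6, in <module>
  File "h.py", line 18, in fit
    t=cv2.resize(reg[v0:v0+H,u0:u0+W].astype(np.uint8),(W*S,H*S) if 0 else None,fx=S,fy=S,interpolation=cv2.INTER_NEAREST)
cv2.error: OpenCV(4.12.0) /io/opencv/modules/imgproc/src/resize.cpp:4208: error: (-215:Assertion failed) !ssize.empty() in function 'resize'
```

View pics/w3.png

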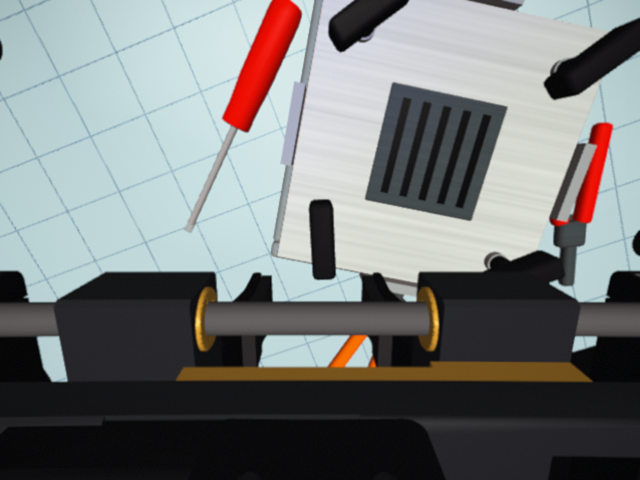

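The picture shows bar d at (322,240), running from (320,200) to (324,278), so it is within a few degrees of the tool. I'll refine that by segmenting the dark bar.

```bash
python3 - <<'E'
from h import *
o=robot.get_obs(); p=robot.camera('wrist')
g=p['pixels'].max(2); m=np.zeros((480,640),bool); m[190:290,295:350]=g[190:290,295:350]<70
n,l,s,c=cv2.connectedComponentsWithStats(m.astype(np.uint8)); i=1+s[1:,4].argmax(); print(s[i])
b=fit(p,o,l==i,(.587,.008)); print(b.x.round(1),round(b.fun,3))
E
```

```text
[ 306  204   26   80 1756]
[588.1   8.9 -15.8] 0.141
```

>>> servo_tool(rows=[0, 0.0154, 0.0016, 0, 0, 0, 0, 0, 0.01, -3.4, 0, 0, 0, 0.02, 0, 0, 0, 0, 0.02, 0, 0.2, 0, 0, 0.0115, 0])

```text
time: 12.97
position: [0.5845, 0.0105, 0.0957]
tool_rot: [0.144, 0.99, 0.0, -0.002]
ft_force: [-0.3, -0.7, -0.3]
grip_width: 0.0414
grip_force: 0.0
```

>>> servo_tool(rows=[0.3, 0, 0, 0, 0, 1, 0, 0, 0, 0])

```text
time: 13.13
position: [0.5857, 0.0095, 0.0969]
tool_rot: [0.144, 0.99, 0.0, -0.001]
ft_force: [-0.4, -0.6, -0.4]
grip_width: 0.0308
grip_force: 0.0
```

```bash
python3 -c "
from h import *
plan('d')"
```

```text
t 13.13 mm [585.7   9.5  96.9] yaw -16.6 tilt 0.1 F [-0.4 -0.6 -0.4] M [-0.012 -0.023  0.05 ] w 30.8 g 0.0 q6 -1.46
now dx -2.3 dy -2.8 mm
turned dx -2.4 dy -2.6 mm
turn 3.4
```

>>> servo_tool(rows=[1, 0, 0, 0, 0, 1, 0, 0, 0, 0, 1, 0, 0, 0, 0, 1, 0, 0, 0, 0, 1, 0, 0, 0, 0])

```text
time: 13.55
position: [0.5871, 0.0081, 0.0985]
tool_rot: [0.145, 0.989, -0.0, 0.001]
ft_force: [-0.6, -1.2, 3.2]
grip_width: 0.0136
grip_force: 35.0
```

```bash
python3 -c "
from h import *
tq();plan('d')"
```

```text
t 13.55 yaw -16.7 Mz 0.002 j6 0.023 z 98.5 F [-0.6 -1.2  3.2] g 35 w 13.6
t 13.55 mm [587.1   8.1  98.5] yaw -16.7 tilt 0.1 F [-0.6 -1.2  3.2] M [-0.168  0.111  0.002] w 13.6 g 35.0 q6 -1.46
now dx -0.5 dy -1.8 mm
turned dx -0.6 dy -1.7 mm
turn 3.3
```

>>> servo_tool(rows=[1, 0, 0, 0.0005, 6.4, 1, 0, 0, 0.0005, 6.4, 1, 0, 0, 0.0005, 6.4])

```text
time: 13.8
position: [0.5871, 0.008, 0.097]
tool_rot: [0.311, 0.951, -0.0, 0.001]
ft_force: [-0.7, -0.7, 4.9]
grip_width: 0.0139
grip_force: 35.0
```

```bash
python3 -c "
from h import *
tq()"
```

```text
t 13.80 yaw -36.2 Mz 0.025 j6 -0.819 z 97.0 F [-0.7 -0.7  4.9] g 35 w 13.9
```

>>> servo_tool(rows=[1, 0, 0, 0.0005, 6.4, 1, 0, 0, 0.0005, 6.4, 1, 0, 0, 0.0005, 6.5, 1, 0, 0, 0.0005, 6.5])

```text
time: 14.13
position: [0.5871, 0.008, 0.095]
tool_rot: [0.515, 0.857, 0.0, 0.001]
ft_force: [-0.7, -1.2, 4.2]
grip_width: 0.0137
grip_force: 35.0
```

```bash
python3 -c "
from h import *
tq()"
```

```text
t 14.13 yaw -62.0 Mz 0.030 j6 -0.830 z 95.0 F [-0.7 -1.2  4.2] g 35 w 13.7
```

>>> servo_tool(rows=[1, 0, 0, 0, 0, 1, 0, 0, 0, 0])

```text
time: 14.3
position: [0.5871, 0.008, 0.095]
tool_rot: [0.512, 0.859, 0.0, 0.001]
ft_force: [0.1, -1.9, 4.6]
grip_width: 0.0137
grip_force: 35.0
```

```bash
python3 -c "
from h import *
tq();plan('a')"
```

```text
t 14.30 yaw -61.6 Mz -0.143 j6 -0.046 z 95.0 F [ 0.1 -1.9  4.6] g 35 w 13.7
t 14.3 mm [587.1   8.   95. ] yaw -61.6 tilt 0.1 F [ 0.1 -1.9  4.6] M [-0.322  0.136 -0.143] w 13.7 g 35.0 q6 -0.67
now dx 59.7 dy 106.6 mm
turned dx 98.5 dy 72.4 mm
turn 24.4
```

Round 1 is complete in the order a, c, b, d. Round 2 starts at a.

>>> servo_tool(rows=[0, 0, 0, 0, 0, 0, 0, 0, 0, 0, 0, 0, 0, -0.015, 0, 0, 0, 0, -0.03, 0, 0, 0, 0, 0, 6.1])

```text
time: 14.72
position: [0.5891, 0.0083, 0.1427]
tool_rot: [0.558, 0.83, 0.002, 0.003]
ft_force: [0.9, -1.3, 0.7]
grip_width: 0.0384
grip_force: 0.0
```

>>> servo_tool(rows=[0, 0, 0, 0, 6.1, 0, 0, 0, 0, 6.1, 0, 0, 0, 0, 6.1, 0, 0, 0, 0, 0])

```text
time: 15.05
position: [0.5861, 0.0088, 0.1386]
tool_rot: [0.683, 0.731, -0.0, -0.0]
ft_force: [-1.1, 0.0, -0.3]
grip_width: 0.0438
grip_force: 0.0
```

```bash
sed -i 's/^K.update.*/K.update(a=(.6524,.1113,-86),b=(.5473,.1769,-72.9),c=(.4819,.072,-76),d=(.5871,.008,-61.6))/' h.py; python3 -c "
from h import *
plan('a')"
```

```text
t 15.05 mm [586.1   8.8 138.6] yaw -86.1 tilt 0.0 F [-1.1  0.  -0.3] M [-0.105  0.031  0.012] w 43.8 g 0.0 q6 -0.24
now dx 97.8 dy 73.1 mm
turned dx 97.7 dy 73.3 mm
turn -0.1
```

>>> servo_tool(rows=[0, 0.022, 0.0164, 0, 0, 0, 0.028, 0.021, 0, 0, 0, 0.026, 0.0195, 0, 0, 0, 0.015, 0.0112, 0, 0, 0, 0.0068, 0.005, 0, 0])

```text
time: 15.47
position: [0.6538, 0.1137, 0.1385]
tool_rot: [0.68, 0.733, 0.001, 0.0]
ft_force: [0.3, -0.2, -0.1]
grip_width: 0.0435
grip_force: 0.0
```

>>> servo_tool(rows=[0, 0, 0, 0, 0, 0, 0, 0, 0.012, 0, 0, 0, 0, 0.02, 0, 0.3, 0, 0, 0.012, 0, 0.3, 0, 0, 0, 0])

```text
time: 15.88
position: [0.6489, 0.1096, 0.091]
tool_rot: [0.683, 0.731, -0.003, -0.003]
ft_force: [-1.0, -0.4, -0.2]
grip_width: 0.0364
grip_force: 0.0
```

```bash
python3 -c "
from h import *
plan('a')"
```

```text
t 15.88 mm [648.9 109.6  91. ] yaw -86.1 tilt 0.5 F [-1.  -0.4 -0.2] M [-0.115  0.101 -0.026] w 36.4 g 0.0 q6 -0.07
now dx 1.4 dy 3.6 mm
turned dx 1.4 dy 3.6 mm
turn -0.1
```

>>> servo_tool(rows=[1, 0, 0, 0, 0, 1, 0, 0, 0, 0, 1, 0, 0, 0, 0, 1, 0, 0, 0, 0, 1, 0, 0, 0, 0])

```text
time: 16.3
position: [0.6524, 0.1106, 0.0959]
tool_rot: [0.682, 0.731, -0.0, 0.0]
ft_force: [-2.0, -0.8, 2.9]
grip_width: 0.0136
grip_force: 35.0
```

```bash
python3 -c "
from h import *
tq();plan('a')"
```

```text
t 16.30 yaw -86.1 Mz 0.023 j6 -0.011 z 95.9 F [-2.  -0.8  2.9] g 35 w 13.6
t 16.3 mm [652.4 110.6  95.9] yaw -86.1 tilt 0.0 F [-2.  -0.8  2.9] M [-0.356  0.42   0.023] w 13.6 g 35.0 q6 -0.07
now dx 0.7 dy 0.0 mm
turned dx 0.7 dy 0.0 mm
turn -0.1
```

>>> servo_tool(rows=[1, 0, 0, 0.0002, 3, 1, 0, 0, 0.0002, 3])

```text
time: 16.47
position: [0.6521, 0.1107, 0.0954]
tool_rot: [0.72, 0.694, -0.001, 0.0]
ft_force: [-2.2, -2.0, 2.5]
grip_width: 0.0141
grip_force: 35.0
```

```bash
echo 'from h import *
tq()' > t.py; python3 t.py
```

```text
t 16.47 yaw -92.2 Mz 0.102 j6 -0.356 z 95.4 F [-2.2 -2.   2.5] g 35 w 14.1
```

>>> servo_tool(rows=[1, 0, 0, 0.0002, 3, 1, 0, 0, 0.0002, 3])

```text
time: 16.63
position: [0.6518, 0.1107, 0.0949]
tool_rot: [0.756, 0.655, -0.001, -0.0]
ft_force: [-3.1, -1.3, 2.9]
grip_width: 0.0137
grip_force: 35.0
```

```bash
python3 t.py
```

```text
t 16.63 yaw -98.2 Mz 0.090 j6 -0.329 z 94.9 F [-3.1 -1.3  2.9] g 35 w 13.7
```

>>> servo_tool(rows=[1, 0, 0, 0.0002, 3, 1, 0, 0, 0.0002, 3])

```text
time: 16.8
position: [0.6516, 0.1107, 0.0945]
tool_rot: [0.789, 0.614, -0.001, -0.0]
ft_force: [-3.1, -2.3, 4.5]
grip_width: 0.014
grip_force: 35.0
```

```bash
python3 t.py
```

```text
t 16.80 yaw -104.2 Mz 0.113 j6 -0.328 z 94.5 F [-3.1 -2.3  4.5] g 35 w 14.0
```

>>> servo_tool(rows=[1, 0, 0, 0.0002, 3, 1, 0, 0, 0.0002, 3])

```text
time: 16.97
position: [0.6513, 0.1108, 0.094]
tool_rot: [0.82, 0.572, -0.001, -0.0]
ft_force: [-3.9, -0.2, 3.8]
grip_width: 0.0136
grip_force: 35.0
```

```bash
python3 t.py
```

```text
t 16.97 yaw -110.2 Mz 0.092 j6 -0.327 z 94.0 F [-3.9 -0.2  3.8] g 35 w 13.6
```

>>> servo_tool(rows=[1, 0, 0, 0.0002, 3, 1, 0, 0, 0.0002, 3])

```text
time: 17.13
position: [0.651, 0.1109, 0.0936]
tool_rot: [0.849, 0.529, -0.002, -0.001]
ft_force: [-3.6, -1.2, 4.1]
grip_width: 0.0134
grip_force: 35.0
```

```bash
python3 t.py
```

```text
t 17.13 yaw -116.2 Mz 0.103 j6 -0.324 z 93.6 F [-3.6 -1.2  4.1] g 35 w 13.4
```

>>> servo_tool(rows=[1, 0, 0, 0.0002, 3, 1, 0, 0, 0.0002, 3])

```text
time: 17.3
position: [0.6507, 0.1111, 0.0932]
tool_rot: [0.875, 0.484, -0.002, -0.001]
ft_force: [-5.3, -0.3, 4.9]
grip_width: 0.0139
grip_force: 35.0
```

```bash
python3 t.py
```

```text
t 17.30 yaw -122.2 Mz 0.130 j6 -0.291 z 93.2 F [-5.3 -0.3  4.9] g 35 w 13.9
```

>>> servo_tool(rows=[1, 0, 0, 0.0002, 3, 1, 0, 0, 0.0002, 3])

```text
time: 17.47
position: [0.6505, 0.1112, 0.0928]
tool_rot: [0.899, 0.437, -0.002, -0.001]
ft_force: [-4.8, 0.1, 4.4]
grip_width: 0.0136
grip_force: 35.0
```

```bash
python3 t.py
```

```text
t 17.47 yaw -128.2 Mz 0.168 j6 -0.254 z 92.8 F [-4.8  0.1  4.4] g 35 w 13.6
```

>>> servo_tool(rows=[1, 0, 0, 0.0001, 1.5, 1, 0, 0, 0, 0])

```text
time: 17.63
position: [0.6504, 0.1113, 0.0927]
tool_rot: [0.905, 0.426, -0.002, -0.001]
ft_force: [-5.2, -1.5, 5.0]
grip_width: 0.014
grip_force: 35.0
```

```bash
python3 t.py
```

```text
t 17.63 yaw -129.6 Mz 0.107 j6 0.202 z 92.7 F [-5.2 -1.5  5. ] g 35 w 14.0
```

>>> servo_tool(rows=[0, 0, 0, 0, 0, 0, 0, 0, 0, 0, 0, 0, 0, -0.015, 0, 0, 0, 0, -0.03, 0, 0, 0, 0, 0, -6.5])

```text
time: 18.05
position: [0.6571, 0.1112, 0.1424]
tool_rot: [0.879, 0.477, 0.005, 0.003]
ft_force: [1.0, -0.4, 0.7]
grip_width: 0.0382
grip_force: 0.0
```

>>> servo_tool(rows=[0, 0, 0, 0, -6.8, 0, 0, 0, 0, -6.8, 0, 0, 0, 0, -6.8, 0, 0, 0, 0, -6.8, 0, 0, 0, 0, -6.8])

```text
time: 18.47
position: [0.6536, 0.1111, 0.1374]
tool_rot: [0.699, 0.715, 0.001, 0.001]
ft_force: [0.2, 0.5, -0.7]
grip_width: 0.0435
grip_force: 0.0
```

>>> servo_tool(rows=[0, 0, 0, 0, -6.8, 0, 0, 0, 0, -6.8, 0, 0, 0, 0, 0])

```text
time: 18.72
position: [0.6534, 0.111, 0.1373]
tool_rot: [0.611, 0.791, 0.001, 0.001]
ft_force: [0.6, -0.3, 0.5]
grip_width: 0.0433
grip_force: 0.0
```

```bash
python3 -c "
from h import *
plan('c')"
```

```text
t 18.72 mm [653.4 111.  137.3] yaw -75.4 tilt 0.1 F [ 0.6 -0.3  0.5] M [-0.048  0.055 -0.029] w 43.3 g 0.0 q6 -0.26
now dx 5.6 dy -175.8 mm
turned dx 3.6 dy -175.9 mm
turn 0.6
```

>>> servo_tool(rows=[0, 0, 0, 0, 0.6, 0, 0.001, -0.038, 0, 0, 0, 0.001, -0.04, 0, 0, 0, 0.001, -0.04, 0, 0, 0, 0.0006, -0.035, 0, 0])

```text
time: 19.13
position: [0.5009, 0.0776, 0.137]
tool_rot: [0.617, 0.787, -0.0, -0.0]
ft_force: [0.2, -0.2, 0.1]
grip_width: 0.0435
grip_force: 0.0
```

>>> servo_tool(rows=[0, 0, -0.018, 0, 0, 0, 0, -0.0049, 0, 0, 0, 0, 0, 0, 0])

```text
time: 19.38
position: [0.4807, 0.0721, 0.1375]
tool_rot: [0.617, 0.787, 0.0, 0.0]
ft_force: [0.4, -0.3, 0.2]
grip_width: 0.0434
grip_force: 0.0
```

```bash
python3 -c "
from h import *
plan('c')"
```

```text
t 19.38 mm [480.7  72.1 137.5] yaw -76.2 tilt 0.0 F [ 0.4 -0.3  0.2] M [-0.099  0.014  0.004] w 43.4 g 0.0 q6 -0.32
now dx -0.4 dy 1.2 mm
turned dx -0.4 dy 1.2 mm
turn -0.2
```

>>> servo_tool(rows=[0, 0, 0, 0.012, 0, 0, 0, 0, 0.02, 0, 0.3, 0, 0, 0.0105, 0, 0.3, 0, 0, 0, 0, 1, 0, 0, 0, 0])

```text
time: 19.8
position: [0.4831, 0.0723, 0.0942]
tool_rot: [0.617, 0.787, 0.0, 0.001]
ft_force: [-0.4, -0.3, 0.8]
grip_width: 0.0306
grip_force: 0.0
```

```bash
python3 -c "
from h import *
plan('c')"
```

```text
t 19.8 mm [483.1  72.3  94.2] yaw -76.1 tilt 0.1 F [-0.4 -0.3  0.8] M [-0.04   0.012 -0.01 ] w 30.6 g 0.0 q6 -0.32
now dx 0.0 dy -1.3 mm
turned dx 0.0 dy -1.3 mm
turn -0.1
```

>>> servo_tool(rows=[1, 0, 0, 0, 0, 1, 0, 0, 0, 0, 1, 0, 0, 0, 0, 1, 0, 0, 0, 0])

```text
time: 20.13
position: [0.4818, 0.0721, 0.0952]
tool_rot: [0.616, 0.788, 0.001, 0.001]
ft_force: [0.4, -0.4, 0.4]
grip_width: 0.0136
grip_force: 35.0
```

```bash
python3 t.py
```

```text
t 20.13 yaw -76.1 Mz -0.028 j6 -0.007 z 95.2 F [ 0.4 -0.4  0.4] g 35 w 13.6
```

>>> servo_tool(rows=[1, 0, 0, 0.0002, 3, 1, 0, 0, 0.0002, 3])

```text
time: 20.3
position: [0.4817, 0.0721, 0.0948]
tool_rot: [0.657, 0.754, 0.0, 0.001]
ft_force: [-0.0, 0.0, 0.3]
grip_width: 0.0136
grip_force: 35.0
```

```bash
python3 t.py
```

```text
t 20.30 yaw -82.2 Mz 0.133 j6 -0.356 z 94.8 F [-0.   0.   0.3] g 35 w 13.6
```

>>> servo_tool(rows=[1, 0, 0, 0.0002, 3, 1, 0, 0, 0.0002, 3])

```text
time: 20.47
position: [0.4816, 0.0721, 0.0943]
tool_rot: [0.696, 0.718, 0.0, 0.001]
ft_force: [-0.0, -0.7, 0.8]
grip_width: 0.0136
grip_force: 35.0
```

```bash
python3 t.py
```

```text
t 20.47 yaw -88.2 Mz 0.055 j6 -0.329 z 94.3 F [-0.  -0.7  0.8] g 35 w 13.6
```

>>> servo_tool(rows=[1, 0, 0, 0.0002, 3, 1, 0, 0, 0.0002, 3])

```text
time: 20.63
position: [0.4815, 0.0721, 0.0939]
tool_rot: [0.733, 0.681, 0.0, 0.001]
ft_force: [0.3, -0.9, 0.4]
grip_width: 0.0138
grip_force: 35.0
```

```bash
python3 t.py
```

```text
t 20.63 yaw -94.2 Mz 0.066 j6 -0.326 z 93.9 F [ 0.3 -0.9  0.4] g 35 w 13.8
```

>>> servo_tool(rows=[1, 0, 0, 0.0002, 3, 1, 0, 0, 0.0002, 3])

```text
time: 20.8
position: [0.4813, 0.0721, 0.0934]
tool_rot: [0.767, 0.641, 0.0, 0.0]
ft_force: [-0.1, -0.4, 1.2]
grip_width: 0.0135
grip_force: 35.0
```

```bash
python3 t.py
```

```text
t 20.80 yaw -100.2 Mz 0.085 j6 -0.323 z 93.4 F [-0.1 -0.4  1.2] g 35 w 13.5
```

>>> servo_tool(rows=[1, 0, 0, 0.0002, 3, 1, 0, 0, 0.0002, 3])

```text
time: 20.97
position: [0.4812, 0.0721, 0.0929]
tool_rot: [0.8, 0.6, 0.0, 0.0]
ft_force: [0.2, -0.6, -0.1]
grip_width: 0.0136
grip_force: 35.0
```

```bash
python3 t.py
```

```text
t 20.97 yaw -106.2 Mz 0.088 j6 -0.319 z 92.9 F [ 0.2 -0.6 -0.1] g 35 w 13.6
```

>>> servo_tool(rows=[1, 0, 0, 0.0002, 3, 1, 0, 0, 0.0002, 3])

```text
time: 21.13
position: [0.4811, 0.0722, 0.0925]
tool_rot: [0.83, 0.558, 0.0, 0.0]
ft_force: [-0.9, 0.2, 0.2]
grip_width: 0.0135
grip_force: 35.0
```

```bash
python3 t.py
```

```text
t 21.13 yaw -112.2 Mz 0.085 j6 -0.286 z 92.5 F [-0.9  0.2  0.2] g 35 w 13.5
```

>>> servo_tool(rows=[1, 0, 0, 0.0002, 3, 1, 0, 0, 0.0002, 3])

```text
time: 21.3
position: [0.481, 0.0722, 0.0922]
tool_rot: [0.858, 0.514, 0.0, 0.0]
ft_force: [-0.5, -0.3, 0.9]
grip_width: 0.0137
grip_force: 35.0
```

```bash
python3 t.py
```

```text
t 21.30 yaw -118.2 Mz 0.211 j6 -0.246 z 92.2 F [-0.5 -0.3  0.9] g 35 w 13.7
```

>>> servo_tool(rows=[1, 0, 0, 0.0001, 2, 1, 0, 0, 0, 0])

```text
time: 21.47
position: [0.481, 0.0722, 0.092]
tool_rot: [0.866, 0.499, 0.0, 0.0]
ft_force: [-0.5, -0.4, 0.8]
grip_width: 0.0135
grip_force: 35.0
```

```bash
python3 t.py
```

```text
t 21.47 yaw -120.1 Mz -0.035 j6 0.241 z 92.0 F [-0.5 -0.4  0.8] g 35 w 13.5
```

>>> servo_tool(rows=[0, 0, 0, 0, 0, 0, 0, 0, 0, 0, 0, 0, 0, -0.015, 0, 0, 0, 0, -0.03, 0, 0, 0, 0, 0, -6.8])

```text
time: 21.88
position: [0.484, 0.0721, 0.1402]
tool_rot: [0.835, 0.551, 0.003, 0.002]
ft_force: [1.6, 0.0, -0.2]
grip_width: 0.0387
grip_force: 0.0
```

>>> servo_tool(rows=[0, 0, 0, 0, -6.8, 0, 0, 0, 0, -6.8, 0, 0, 0, 0, -6.8, 0, 0, 0, 0, -6.8, 0, 0, 0, 0, -6.8])

```text
time: 22.3
position: [0.4812, 0.0722, 0.1368]
tool_rot: [0.636, 0.772, 0.0, 0.0]
ft_force: [0.2, 0.8, 0.5]
grip_width: 0.0435
grip_force: 0.0
```

>>> servo_tool(rows=[0, 0, 0, 0, -6.4, 0, 0, 0, 0, 0])

```text
time: 22.47
position: [0.4811, 0.0722, 0.1367]
tool_rot: [0.593, 0.805, 0.0, 0.0]
ft_force: [0.3, 0.1, 0.3]
grip_width: 0.0436
grip_force: 0.0
```

```bash
python3 -c "
from h import *
plan('b')"
```

```text
t 22.47 mm [481.1  72.2 136.7] yaw -72.8 tilt 0.0 F [0.3 0.1 0.3] M [-0.062  0.013 -0.034] w 43.6 g 0.0 q6 -0.38
now dx 80.3 dy 94.3 mm
turned dx 80.6 dy 94.1 mm
turn 0.1
```

>>> servo_tool(rows=[0, 0.016, 0.019, 0, 0, 0, 0.022, 0.026, 0, 0, 0, 0.022, 0.026, 0, 0, 0, 0.014, 0.016, 0, 0, 0, 0.0064, 0.0072, 0, 0])

```text
time: 22.88
position: [0.5494, 0.1792, 0.1369]
tool_rot: [0.594, 0.804, 0.001, 0.001]
ft_force: [0.8, -0.8, -0.2]
grip_width: 0.0439
grip_force: 0.0
```

>>> servo_tool(rows=[0, 0, 0, 0, 0, 0, 0, 0, 0.012, 0, 0, 0, 0, 0.02, 0, 0.3, 0, 0, 0.01, 0, 0.3, 0, 0, 0, 0])

```text
time: 23.3
position: [0.5444, 0.1754, 0.0923]
tool_rot: [0.595, 0.804, -0.002, -0.002]
ft_force: [0.0, 0.7, 0.3]
grip_width: 0.0364
grip_force: 0.0
```

```bash
python3 -c "
from h import *
plan('b')"
```

```text
t 23.3 mm [544.4 175.4  92.3] yaw -73.0 tilt 0.4 F [0.  0.7 0.3] M [-0.118  0.032  0.011] w 36.4 g 0.0 q6 -0.18
now dx 0.6 dy 3.2 mm
turned dx 0.6 dy 3.2 mm
turn -0.1
```

>>> servo_tool(rows=[1, 0, 0, 0, 0, 1, 0, 0, 0, 0, 1, 0, 0, 0, 0, 1, 0, 0, 0, 0, 1, 0, 0, 0, 0])

```text
time: 23.72
position: [0.5474, 0.1765, 0.0955]
tool_rot: [0.594, 0.805, -0.0, 0.0]
ft_force: [-0.5, -1.6, 3.0]
grip_width: 0.0136
grip_force: 35.0
```

```bash
python3 -c "
from h import *
tq();plan('b')"
```

```text
t 23.72 yaw -72.9 Mz -0.004 j6 0.002 z 95.5 F [-0.5 -1.6  3. ] g 35 w 13.6
t 23.72 mm [547.4 176.5  95.5] yaw -72.9 tilt 0.0 F [-0.5 -1.6  3. ] M [-0.376  0.234 -0.004] w 13.6 g 35.0 q6 -0.18
now dx 0.5 dy -0.0 mm
turned dx 0.5 dy -0.0 mm
turn 0.0
```

>>> servo_tool(rows=[1, 0, 0, 0.0002, 3, 1, 0, 0, 0.0002, 3])

```text
time: 23.88
position: [0.5472, 0.1764, 0.095]
tool_rot: [0.636, 0.772, -0.0, 0.0]
ft_force: [-1.4, -1.6, 3.2]
grip_width: 0.0132
grip_force: 35.0
```

```bash
python3 t.py
```

```text
t 23.88 yaw -79.0 Mz 0.074 j6 -0.370 z 95.0 F [-1.4 -1.6  3.2] g 35 w 13.2
```

>>> servo_tool(rows=[1, 0, 0, 0.0002, 3, 1, 0, 0, 0.0002, 3])

```text
time: 24.05
position: [0.547, 0.1764, 0.0946]
tool_rot: [0.675, 0.737, -0.001, 0.0]
ft_force: [-1.9, -2.4, 3.2]
grip_width: 0.0137
grip_force: 35.0
```

```bash
python3 t.py
```

```text
t 24.05 yaw -85.0 Mz 0.071 j6 -0.345 z 94.6 F [-1.9 -2.4  3.2] g 35 w 13.7
```

>>> servo_tool(rows=[1, 0, 0, 0.0002, 3, 1, 0, 0, 0.0002, 3])

```text
time: 24.22
position: [0.5467, 0.1764, 0.0941]
tool_rot: [0.713, 0.701, -0.001, -0.0]
ft_force: [-2.1, -2.1, 3.5]
grip_width: 0.0138
grip_force: 35.0
```

```bash
python3 t.py
```

```text
t 24.22 yaw -91.0 Mz -0.004 j6 -0.345 z 94.1 F [-2.1 -2.1  3.5] g 35 w 13.8
```

>>> servo_tool(rows=[1, 0, 0, 0.0002, 3, 1, 0, 0, 0.0002, 3])

```text
time: 24.38
position: [0.5465, 0.1764, 0.0936]
tool_rot: [0.749, 0.663, -0.001, -0.0]
ft_force: [-3.0, -2.2, 2.7]
grip_width: 0.0137
grip_force: 35.0
```

```bash
python3 t.py
```

```text
t 24.38 yaw -97.0 Mz 0.074 j6 -0.345 z 93.6 F [-3.  -2.2  2.7] g 35 w 13.7
```

>>> servo_tool(rows=[1, 0, 0, 0.0002, 3, 1, 0, 0, 0.0002, 3])

```text
time: 24.55
position: [0.5462, 0.1764, 0.0932]
tool_rot: [0.783, 0.623, -0.001, -0.0]
ft_force: [-2.6, -2.4, 2.5]
grip_width: 0.0137
grip_force: 35.0
```

```bash
python3 t.py
```

```text
t 24.55 yaw -103.0 Mz 0.057 j6 -0.344 z 93.2 F [-2.6 -2.4  2.5] g 35 w 13.7
```

>>> servo_tool(rows=[1, 0, 0, 0.0002, 3, 1, 0, 0, 0.0002, 3])

```text
time: 24.72
position: [0.546, 0.1765, 0.0927]
tool_rot: [0.814, 0.581, -0.001, -0.0]
ft_force: [-2.9, -2.4, 2.4]
grip_width: 0.0138
grip_force: 35.0
```

```bash
python3 t.py
```

```text
t 24.72 yaw -109.0 Mz 0.098 j6 -0.344 z 92.7 F [-2.9 -2.4  2.4] g 35 w 13.8
```

>>> servo_tool(rows=[1, 0, 0, 0.0002, 3, 1, 0, 0, 0.0002, 3])

```text
time: 24.88
position: [0.5457, 0.1766, 0.0922]
tool_rot: [0.843, 0.537, -0.002, -0.001]
ft_force: [-3.7, -1.1, 2.7]
grip_width: 0.0137
grip_force: 35.0
```

```bash
python3 t.py
```

```text
t 24.88 yaw -115.0 Mz 0.072 j6 -0.343 z 92.2 F [-3.7 -1.1  2.7] g 35 w 13.7
```

>>> servo_tool(rows=[1, 0, 0, 0.0002, 3, 1, 0, 0, 0.0002, 3])

```text
time: 25.05
position: [0.5455, 0.1767, 0.0918]
tool_rot: [0.87, 0.492, -0.002, -0.001]
ft_force: [-3.0, -0.2, 2.9]
grip_width: 0.0136
grip_force: 35.0
```

```bash
python3 t.py
```

```text
t 25.05 yaw -121.0 Mz 0.074 j6 -0.342 z 91.8 F [-3.  -0.2  2.9] g 35 w 13.6
```

>>> servo_tool(rows=[1, 0, 0, 0.0002, 3, 1, 0, 0, 0.0002, 3])

```text
time: 25.22
position: [0.5453, 0.1768, 0.0913]
tool_rot: [0.895, 0.446, -0.002, -0.001]
ft_force: [-3.8, -0.9, 3.2]
grip_width: 0.0139
grip_force: 35.0
```

```bash
python3 t.py
```

```text
t 25.22 yaw -127.0 Mz 0.060 j6 -0.341 z 91.3 F [-3.8 -0.9  3.2] g 35 w 13.9
```

>>> servo_tool(rows=[1, 0, 0, 0.0002, 3, 1, 0, 0, 0.0002, 3])

```text
time: 25.38
position: [0.5451, 0.1769, 0.0909]
tool_rot: [0.917, 0.399, -0.002, -0.001]
ft_force: [-4.3, 1.1, 3.9]
grip_width: 0.0137
grip_force: 35.0
```

```bash
python3 t.py
```

```text
t 25.38 yaw -133.0 Mz 0.137 j6 -0.298 z 90.9 F [-4.3  1.1  3.9] g 35 w 13.7
```

>>> servo_tool(rows=[1, 0, 0, 0.0002, 3, 1, 0, 0, 0.0002, 3])

```text
time: 25.55
position: [0.545, 0.1771, 0.0905]
tool_rot: [0.937, 0.35, -0.002, -0.001]
ft_force: [-4.4, 1.3, 3.7]
grip_width: 0.0137
grip_force: 35.0
```

```bash
python3 t.py
```

```text
t 25.55 yaw -139.0 Mz 0.190 j6 -0.257 z 90.5 F [-4.4  1.3  3.7] g 35 w 13.7
```

>>> servo_tool(rows=[1, 0, 0, 0, 0.5, 1, 0, 0, 0, 0])

```text
time: 25.72
position: [0.545, 0.1771, 0.0905]
tool_rot: [0.938, 0.348, -0.002, -0.001]
ft_force: [-5.9, 0.4, 4.7]
grip_width: 0.014
grip_force: 35.0
```

```bash
python3 t.py
```

```text
t 25.72 yaw -139.3 Mz 0.090 j6 0.159 z 90.5 F [-5.9  0.4  4.7] g 35 w 14.0
```

>>> servo_tool(rows=[0, 0, 0, 0, 0, 0, 0, 0, 0, 0, 0, 0, 0, -0.015, 0, 0, 0, 0, -0.03, 0, 0, 0, 0, 0, -7])

```text
time: 26.13
position: [0.5519, 0.1773, 0.1397]
tool_rot: [0.914, 0.405, 0.005, 0.002]
ft_force: [1.8, 0.1, 0.6]
grip_width: 0.0386
grip_force: 0.0
```

>>> servo_tool(rows=[0, 0, 0, 0, -7, 0, 0, 0, 0, -7, 0, 0, 0, 0, -7, 0, 0, 0, 0, -7, 0, 0, 0, 0, -7])

```text
time: 26.55
position: [0.5487, 0.1767, 0.1355]
tool_rot: [0.749, 0.663, 0.001, 0.001]
ft_force: [0.0, 0.2, -0.8]
grip_width: 0.0439
grip_force: 0.0
```

>>> servo_tool(rows=[0, 0, 0, 0, -7, 0, 0, 0, 0, -7, 0, 0, 0, 0, -7, 0, 0, 0, 0, -7, 0, 0, 0, 0, -7])

```text
time: 26.97
position: [0.5487, 0.1767, 0.1355]
tool_rot: [0.515, 0.857, 0.001, 0.001]
ft_force: [1.0, 0.5, 0.9]
grip_width: 0.0433
grip_force: 0.0
```

>>> servo_tool(rows=[0, 0, 0, 0, -0.9, 0, 0, 0, 0, 0])

```text
time: 27.13
position: [0.5482, 0.1768, 0.1354]
tool_rot: [0.512, 0.859, 0.001, 0.001]
ft_force: [-0.7, -0.4, 0.5]
grip_width: 0.0433
grip_force: 0.0
```

```bash
python3 -c "
from h import *
plan('d')"
```

```text
t 27.13 mm [548.2 176.8 135.4] yaw -61.6 tilt 0.1 F [-0.7 -0.4  0.5] M [-0.059  0.012  0.061] w 43.3 g 0.0 q6 -0.38
now dx -167.0 dy -46.1 mm
turned dx -167.0 dy -46.1 mm
turn -0.0
```

>>> servo_tool(rows=[0, -0.03, -0.0083, 0, 0, 0, -0.038, -0.0105, 0, 0, 0, -0.038, -0.0105, 0, 0, 0, -0.033, -0.009, 0, 0, 0, -0.02, -0.0055, 0, 0])

```text
time: 27.55
position: [0.5866, 0.0125, 0.1355]
tool_rot: [0.513, 0.858, 0.0, 0.002]
ft_force: [-0.0, 0.4, 1.1]
grip_width: 0.0438
grip_force: 0.0
```

>>> servo_tool(rows=[0, -0.008, -0.0023, 0, 0, 0, 0, 0, 0, 0, 0, 0, 0, 0.012, 0, 0, 0, 0, 0.02, 0, 0.3, 0, 0, 0.0085, 0])

```text
time: 27.97
position: [0.585, 0.0099, 0.0932]
tool_rot: [0.511, 0.86, -0.0, -0.002]
ft_force: [-0.1, 0.4, 0.3]
grip_width: 0.0416
grip_force: 0.0
```

>>> servo_tool(rows=[0.3, 0, 0, 0, 0])

```text
time: 28.05
position: [0.5843, 0.0099, 0.0926]
tool_rot: [0.511, 0.86, -0.001, -0.003]
ft_force: [0.4, -0.2, 0.3]
grip_width: 0.0362
grip_force: 0.0
```

```bash
python3 -c "
from h import *
plan('d')"
```

```text
t 28.05 mm [584.3   9.9  92.6] yaw -61.4 tilt 0.3 F [ 0.4 -0.2  0.3] M [-0.03   0.007  0.006] w 36.2 g 0.0 q6 -0.67
now dx -3.0 dy 1.5 mm
turned dx -3.0 dy 1.6 mm
turn 0.2
```

>>> servo_tool(rows=[1, 0, 0, 0, 0, 1, 0, 0, 0, 0, 1, 0, 0, 0, 0, 1, 0, 0, 0, 0, 1, 0, 0, 0, 0])

```text
time: 28.47
position: [0.587, 0.0081, 0.0957]
tool_rot: [0.511, 0.859, 0.0, 0.001]
ft_force: [-0.9, 0.3, 2.4]
grip_width: 0.0139
grip_force: 35.0
```

```bash
python3 -c "
from h import *
tq();plan('d')"
```

```text
t 28.47 yaw -61.5 Mz -0.003 j6 -0.008 z 95.7 F [-0.9  0.3  2.4] g 35 w 13.9
t 28.47 mm [587.    8.1  95.7] yaw -61.5 tilt 0.1 F [-0.9  0.3  2.4] M [ 0.02   0.171 -0.003] w 13.9 g 35.0 q6 -0.67
now dx -0.2 dy 0.0 mm
turned dx -0.2 dy 0.0 mm
turn 0.1
```

>>> servo_tool(rows=[1, 0, 0, 0.0002, 3, 1, 0, 0, 0.0002, 3])

```text
time: 28.63
position: [0.587, 0.0081, 0.0952]
tool_rot: [0.556, 0.831, 0.0, 0.0]
ft_force: [-1.1, 0.8, 2.5]
grip_width: 0.0138
grip_force: 35.0
```

```bash
python3 t.py
```

```text
t 28.63 yaw -67.6 Mz 0.091 j6 -0.370 z 95.2 F [-1.1  0.8  2.5] g 35 w 13.8
```

>>> servo_tool(rows=[1, 0, 0, 0.0002, 3, 1, 0, 0, 0.0002, 3])

```text
time: 28.8
position: [0.587, 0.0082, 0.0947]
tool_rot: [0.599, 0.801, 0.0, 0.0]
ft_force: [-0.4, 1.7, 1.1]
grip_width: 0.0139
grip_force: 35.0
```

```bash
python3 t.py
```

```text
t 28.80 yaw -73.6 Mz 0.032 j6 -0.344 z 94.7 F [-0.4  1.7  1.1] g 35 w 13.9
```

>>> servo_tool(rows=[1, 0, 0, 0.0002, 3, 1, 0, 0, 0.0002, 3])

```text
time: 28.97
position: [0.587, 0.0082, 0.0943]
tool_rot: [0.64, 0.768, 0.0, 0.0]
ft_force: [-0.4, 0.6, 1.0]
grip_width: 0.014
grip_force: 35.0
```

```bash
python3 t.py
```

```text
t 28.97 yaw -79.6 Mz 0.038 j6 -0.342 z 94.3 F [-0.4  0.6  1. ] g 35 w 14.0
```

>>> servo_tool(rows=[1, 0, 0, 0.0002, 3, 1, 0, 0, 0.0002, 3])

```text
time: 29.13
position: [0.587, 0.0081, 0.0938]
tool_rot: [0.68, 0.734, 0.0, 0.0]
ft_force: [-0.3, 1.4, 1.4]
grip_width: 0.0139
grip_force: 35.0
```

```bash
python3 t.py
```

```text
t 29.13 yaw -85.6 Mz 0.086 j6 -0.340 z 93.8 F [-0.3  1.4  1.4] g 35 w 13.9
```

>>> servo_tool(rows=[1, 0, 0, 0.0002, 3, 1, 0, 0, 0.0002, 3])

```text
time: 29.3
position: [0.587, 0.0082, 0.0933]
tool_rot: [0.717, 0.697, 0.001, 0.0]
ft_force: [-0.5, 1.4, 2.0]
grip_width: 0.0136
grip_force: 35.0
```

```bash
python3 t.py
```

```text
t 29.30 yaw -91.6 Mz 0.043 j6 -0.338 z 93.3 F [-0.5  1.4  2. ] g 35 w 13.6
```

>>> servo_tool(rows=[1, 0, 0, 0.0002, 3, 1, 0, 0, 0.0002, 3])

```text
time: 29.47
position: [0.587, 0.0081, 0.0929]
tool_rot: [0.753, 0.659, 0.001, 0.0]
ft_force: [0.4, 1.0, 0.9]
grip_width: 0.0138
grip_force: 35.0
```

```bash
python3 t.py
```

```text
t 29.47 yaw -97.6 Mz 0.087 j6 -0.337 z 92.9 F [0.4 1.  0.9] g 35 w 13.8
```

>>> servo_tool(rows=[1, 0, 0, 0.0002, 3, 1, 0, 0, 0.0002, 3])

```text
time: 29.63
position: [0.5871, 0.0081, 0.0924]
tool_rot: [0.786, 0.618, 0.001, 0.0]
ft_force: [0.4, 0.1, 0.3]
grip_width: 0.0135
grip_force: 35.0
```

```bash
python3 t.py
```

```text
t 29.63 yaw -103.6 Mz 0.068 j6 -0.335 z 92.4 F [0.4 0.1 0.3] g 35 w 13.5
```

>>> servo_tool(rows=[1, 0, 0, 0.0002, 3, 1, 0, 0, 0.0002, 3])

```text
time: 29.8
position: [0.587, 0.0081, 0.0919]
tool_rot: [0.817, 0.576, 0.001, 0.0]
ft_force: [0.8, 0.2, 0.2]
grip_width: 0.0137
grip_force: 35.0
```

```bash
python3 t.py
```

```text
t 29.80 yaw -109.6 Mz 0.018 j6 -0.333 z 91.9 F [0.8 0.2 0.2] g 35 w 13.7
```

>>> servo_tool(rows=[1, 0, 0, 0.0002, 3, 1, 0, 0, 0.0002, 3])

```text
time: 29.97
position: [0.5871, 0.0081, 0.0915]
tool_rot: [0.846, 0.533, 0.001, 0.0]
ft_force: [0.5, 0.6, -0.5]
grip_width: 0.0137
grip_force: 35.0
```

```bash
python3 t.py
```

```text
t 29.97 yaw -115.6 Mz 0.102 j6 -0.331 z 91.5 F [ 0.5  0.6 -0.5] g 35 w 13.7
```

>>> servo_tool(rows=[1, 0, 0, 0.0002, 3, 1, 0, 0, 0.0002, 3])

```text
time: 30.13
position: [0.5871, 0.0081, 0.091]
tool_rot: [0.873, 0.488, 0.001, 0.0]
ft_force: [1.2, 0.4, -0.8]
grip_width: 0.0137
grip_force: 35.0
```

```bash
python3 t.py
```

```text
t 30.13 yaw -121.6 Mz 0.121 j6 -0.312 z 91.0 F [ 1.2  0.4 -0.8] g 35 w 13.7
```

>>> servo_tool(rows=[1, 0, 0, 0.0002, 3, 1, 0, 0, 0.0002, 3])

```text
time: 30.3
position: [0.5871, 0.0081, 0.0907]
tool_rot: [0.897, 0.441, 0.001, 0.0]
ft_force: [1.0, 1.0, -0.6]
grip_width: 0.0137
grip_force: 35.0
```

```bash
python3 t.py
```

```text
t 30.30 yaw -127.6 Mz 0.192 j6 -0.271 z 90.7 F [ 1.   1.  -0.6] g 35 w 13.7
```

>>> servo_tool(rows=[1, 0, 0, 0.0001, 3, 1, 0, 0, 0.0001, 1, 1, 0, 0, 0, 0])

```text
time: 30.55
position: [0.5871, 0.0081, 0.0904]
tool_rot: [0.912, 0.411, 0.001, 0.0]
ft_force: [0.6, 1.5, -0.6]
grip_width: 0.0143
grip_force: 35.0
```

```bash
python3 t.py
```

```text
t 30.55 yaw -131.5 Mz 0.083 j6 0.192 z 90.4 F [ 0.6  1.5 -0.6] g 35 w 14.3
```

>>> servo_tool(rows=[0, 0, 0, 0, 0, 0, 0, 0, 0, 0, 0, 0, 0, -0.015, 0, -0.3, 0, 0, -0.03, 0, -0.3, 0, 0, -0.03, 0])

```text
time: 30.97
position: [0.5852, 0.0081, 0.1647]
tool_rot: [0.912, 0.411, -0.002, -0.001]
ft_force: [0.1, -0.0, -0.1]
grip_width: 0.0388
grip_force: 0.0
```

>>> servo_tool(rows=[-0.3, 0, 0, -0.04, 0, -0.3, 0, 0, -0.04, 0, -0.3, 0, 0, -0.02, 0, -0.3, 0, 0, 0, 0, -0.3, 0, 0, 0, 0])

```text
time: 31.38
position: [0.587, 0.0078, 0.2666]
tool_rot: [0.912, 0.411, 0.001, 0.001]
ft_force: [-0.4, 0.1, -0.7]
grip_width: 0.0559
grip_force: 0.0
```

```bash
python3 - <<'E'
from h import *
st(); save(robot.camera('side'),'s1.png'); p=robot.camera('wrist'); save(p,'w4.png')
for n in ('cover','knob_a'): print(n,[(np.round(d['at'],3),round(d['score'],2)) for d in robot.place_of(p,n)])
E
```

```text
t 31.38 mm [587.    7.8 266.6] yaw -131.5 tilt 0.2 F [-0.4  0.1 -0.7] M [-0.098  0.123  0.039] w 55.9 g 0.0 q6 0.55
cover [(array([0.566, 0.097, 0.073]), 0.74)]
knob_a [(array([0.549, 0.18 , 0.105]), 0.94), (array([0.481, 0.072, 0.108]), 0.91), (array([0.701, 0.032, 0.003]), 0.65), (array([0.586, 0.008, 0.103]), 0.59), (array([0.654, 0.112, 0.109]), 0.58)]
```

View pics/s1.png

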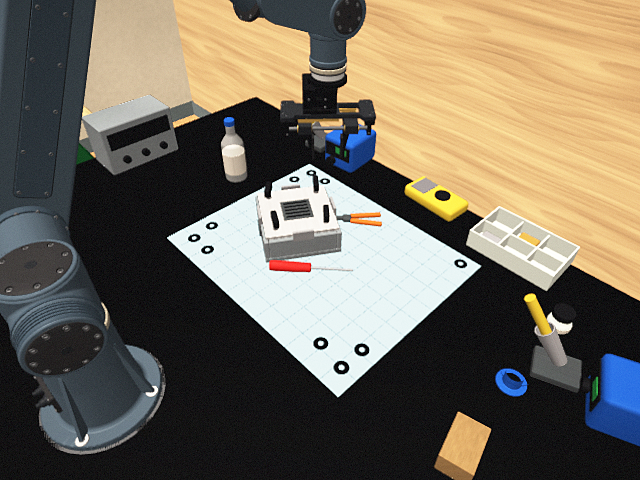

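View pics/w4.png

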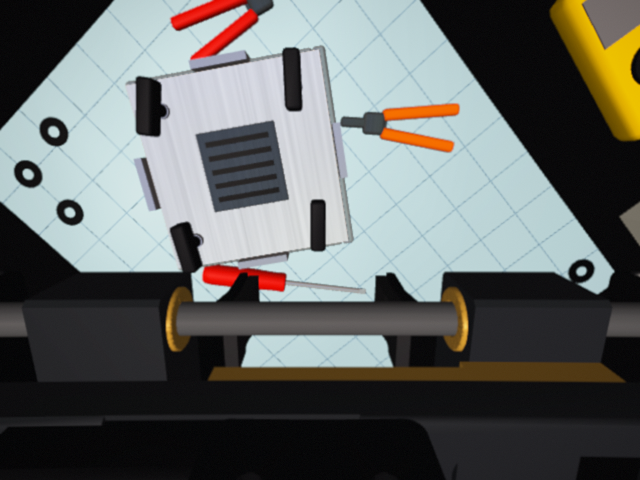

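The side view shows the cover level on the housing at (298,205), with the gripper clear above it. The wrist view shows the four bars at (148,105), (292,78), (318,225) and (185,248), at their expected final angles, and the bystanders undisturbed.

```bash
python3 -c "
from rig import robot
print(robot.hand_in())"
```

```text
the job is handed in; nothing more can be done
None
```

The job is handed in: all four knobs were turned crosswise (a, c, b, d) in two rounds, 45° each and then to about 0.21–0.23 rad past the start of the torque climb, with the gripper clear of the housing and the bystanders not visibly moved. I did not re-feel a and c after tightening b and d, and the hand-in gave no verdict.

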